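Sort shaft keys by length into the bench rows

TASK

Before the gearboxes are reassembled, sort the three loose shaft keys on the cardboard sheet by length: lay each flat across the aluminium channel whose width fits it, beside the key already in that row. Take the chunk of crate wood out of the middle-width channel and put it into the red scrap box. Lay the keys down rather than dropping them, and leave the bearing, nut, pinion, coupling, jar and wrench where they are.

Things in the scene. Friction and masses are not known exactly. Their poses are not given: they have to be found in the camera images.
- key_short: loose steel parallel key (flat bar with half-round ends), 45 mm long, 18 mm wide, 11 mm high; origin at the centre of its underside, x along its length, z up. It starts somewhere on the cardboard sheet (3 mm thick), at any yaw.
- key_middle: loose steel parallel key (flat bar with half-round ends), 63 mm long, 18 mm wide, 11 mm high; origin at the centre of its underside, x along its length, z up. It starts somewhere on the cardboard sheet (3 mm thick), at any yaw.
- key_long: loose steel parallel key (flat bar with half-round ends), 80 mm long, 18 mm wide, 11 mm high; origin at the centre of its underside, x along its length, z up. It starts somewhere on the cardboard sheet (3 mm thick), at any yaw.
- set_short: loose steel parallel key (flat bar with half-round ends), 45 mm long, 18 mm wide, 11 mm high; origin at the centre of its underside, x along its length, z up. Already lying across its own row; it stays in that row.
- set_middle: loose steel parallel key (flat bar with half-round ends), 63 mm long, 18 mm wide, 11 mm high; origin at the centre of its underside, x along its length, z up. Already lying across its own row; it stays in that row.
- set_long: loose steel parallel key (flat bar with half-round ends), 80 mm long, 18 mm wide, 11 mm high; origin at the centre of its underside, x along its length, z up. Already lying across its own row; it stays in that row.
- row_short: aluminium channel, the row for the 45 mm keys: 150 mm long along its x, open at both ends, 56 mm clear between its two side walls (along y; walls 4 mm thick, 8 mm high above the floor); floor 3 mm thick. Origin at the centre of its underside, z up, so the floor's top is at +3 mm. The three channels lie side by side, in any order, on a black mat 3 mm thick. Fixed.
- row_middle: aluminium channel, the row for the 63 mm keys: 150 mm long along its x, open at both ends, 74 mm clear between its two side walls (along y; walls 4 mm thick, 8 mm high above the floor); floor 3 mm thick. Origin at the centre of its underside, z up, so the floor's top is at +3 mm. The three channels lie side by side, in any order, on a black mat 3 mm thick. Fixed.
- row_long: aluminium channel, the row for the 80 mm keys: 150 mm long along its x, open at both ends, 91 mm clear between its two side walls (along y; walls 4 mm thick, 8 mm high above the floor); floor 3 mm thick. Origin at the centre of its underside, z up, so the floor's top is at +3 mm. The three channels lie side by side, in any order, on a black mat 3 mm thick. Fixed.
- chip: chunk of crate wood, 42 mm (x) by 26 mm (y) by 27 mm high (the top 5 mm is a smaller splintered step, 24 by 14 mm); origin at the centre of its underside. It starts in the channel of the 63 mm keys, beside the key there, at any yaw.
- scrap: red open scrap box, outer 120 mm (x) by 100 mm (y) by 65 mm high, walls and floor 4 mm; origin at the centre of its underside. Fixed, at the left or the right end of the work area.
- bearing: ball bearing lying flat, 52 mm across, 15 mm high. Bystander; origin at the centre of its underside.
- nut: dark hexagon nut lying flat, 32 mm across corners, 14 mm high. Bystander; origin at the centre of its underside.
- pinion: small dark pinion standing on end, 34 mm across, 22 mm high with a thinner 12 mm stub on top. Bystander; origin at the centre of its underside.
- coupling: dark turned coupling hub standing on its flange, 48 mm across, 28 mm high. Bystander; origin at the centre of its underside.
- jar: grey closed grease jar, 48 mm across, 75 mm high, standing between mat and sheet. Bystander; origin at the centre of its underside.
- wrench: open-ended wrench about 180 mm long, lying beyond the mats. Bystander; origin at the centre of its underside (handle end to -x of its own frame).

How it is judged (in metres and radians):
At the end, for the whole second after the job is handed in: All six keys lie flat, upright as begun, on the floor of their own length's channel (within 3 mm), across it within 0.25 rad, centred within 66 mm of its middle lengthwise and 8 mm of its centre line, at rest, released. Wood chunk at rest inside the scrap box, its underside under 50 mm high (x of key_short in the frame of row_short between -0.066 and 0.066 m and y of key_short in the frame of row_short between -0.008 and 0.008 m and z of key_short in the frame of row_short between 0 and 0.006 m and angle between each of key_short, key_middle, key_long, set_short, set_middle, set_long's own z axis and vertical below 0.1 rad and angle between the x axis of each of key_short, set_short and the y axis of row_short, either way round below 0.25 rad and linear speed of each of key_short, key_middle, key_long, set_short, set_middle, set_long, chip below 0.02 m/s and contact force between each of key_short, key_middle, key_long, set_short, set_middle, set_long and the fingers below 0.1 N and x of key_middle in the frame of row_middle between -0.066 and 0.066 m and y of key_middle in the frame of row_middle between -0.008 and 0.008 m and z of key_middle in the frame of row_middle between 0 and 0.006 m and angle between the x axis of each of key_middle, set_middle and the y axis of row_middle, either way round below 0.25 rad and x of key_long in the frame of row_long between -0.066 and 0.066 m and y of key_long in the frame of row_long between -0.008 and 0.008 m and z of key_long in the frame of row_long between 0 and 0.006 m and angle between the x axis of each of key_long, set_long and the y axis of row_long, either way round below 0.25 rad and x of set_short in the frame of row_short between -0.066 and 0.066 m and y of set_short in the frame of row_short between -0.008 and 0.008 m and z of set_short in the frame of row_short between 0 and 0.006 m and x of set_middle in the frame of row_middle between -0.066 and 0.066 m and y of set_middle in the frame of row_middle between -0.008 and 0.008 m and z of set_middle in the frame of row_middle between 0 and 0.006 m and x of set_long in the frame of row_long between -0.066 and 0.066 m and y of set_long in the frame of row_long between -0.008 and 0.008 m and z of set_long in the frame of row_long between 0 and 0.006 m and x of chip in the frame of scrap between -0.056 and 0.056 m and y of chip in the frame of scrap between -0.046 and 0.046 m and z of chip in the frame of scrap below 0.05 m); the robot touches nothing.
It fails at once if a bystander (bearing, nut, pinion, coupling, jar or wrench) is shoved more than 20 mm from its place (distance of any of bearing, nut, pinion, coupling, jar, wrench from where it was at the start of the episode above 0.02 m).
It fails at once if a key is dropped from more than about 20 mm or thrown: it moves faster than 0.6 m/s while the fingers do not hold it ((linear speed of key_short above 0.6 m/s and contact force between key_short and the fingers below 0.05 N) or (linear speed of key_middle above 0.6 m/s and contact force between key_middle and the fingers below 0.05 N) or (linear speed of key_long above 0.6 m/s and contact force between key_long and the fingers below 0.05 N) or (linear speed of set_short above 0.6 m/s and contact force between set_short and the fingers below 0.05 N) or (linear speed of set_middle above 0.6 m/s and contact force between set_middle and the fingers below 0.05 N) or (linear speed of set_long above 0.6 m/s and contact force between set_long and the fingers below 0.05 N)).
It also fails if it takes over 72 s, if anything falls off the work surface, if the arm or the gripper's body presses on something with over 40 N, if the wrist force passes 120 N, or if a joint passes its speed limit or range.

ROBOT

A 6-joint arm with a two-finger parallel gripper is mounted at the origin on the work surface. World frame = base frame: x ahead of the robot, y to its left, z up, the work surface at z = 0. Lengths are in m, angles in degrees, forces in N, time in s.
With the tool pointing down it reaches from about 0.3 to 0.75 m from the base axis. Payload 8.5 kg.
Tool frame: the origin (TCP) lies midway between the tips of the shut fingers; the grasp point (between the pads) lies 19 mm behind it; z points along the fingers, y is the line along which they close (so a half turn about z gives the same grasp; the last joint's range is limited). The gripper opens to 85 mm and grips with 20 to 120 N. Pads are 22 mm wide; open, the fingers measure 114 mm over their backs; the gripper's body (76 mm by 85 mm) begins 54 mm behind the grasp point. The pads swing forward as they close: fully open they stand 13 mm farther back than shut.
Start: joints at [62.607, 21.807, 74.336, -0, 83.858, -12.336], TCP at [0.143, 0.531, 0.231] pointing down, gripper open.
Joint ranges: [-178.18, 178.18], [-50.72, 133.34], [12.68, 142.11], [-81.47, 261.47], [9.98, 163.14], [-165.26, 165.26]. Speed limits (degrees/s): [136.94, 136.94, 180, 180, 180, 180].

INTERFACE

Orientations are given as a 3x3 rotation matrix whose columns are the frame's x, y, z axes.
In Python, from rig import observe, optics, order, spotter gives the robot as it stands.
- The arm moves only by the tool move_arm, never from a script. Its argument "series" is text: rows parted by semicolons, each of 5 numbers parted by spaces: the shift along the tool's x, y, z in cm, then the turn about the tool's z in degrees, then the opening, from -1 (shut) to 1 (fully open). A call has 1 to 8 rows; each row is the pose to reach, as a shift and turn from the pose commanded when the call began, along the tool's axes at that moment; what a row does not reach only later rows make up. A row lasts 1/8 s, in which the tool goes at most 62.5 mm and 10.7 degrees, less where a joint would pass 70% of its speed; a pose out of reach is approached as far as the arm can. A call with a gripper value outside its range is refused whole. The fingers move at their own pace and stop on an object; "force" is the grip in N (left out, the last holds). Time passes only in rows, so rows that repeat a pose let the fingers close. It gives the time, the measured TCP pose, the force, the opening and the grip force at its end, in the units of the state.
- observe(): the state, without advancing time (a new reading comes with each control period).
- optics.get_image(name): name is "side" or "top" or "wrist"; returns a dict with "pixels" (384x512x3 uint8, blue, green, red), "camera_matrix" (3x3 intrinsics, pixels), "rvec" (rotation vector, rad) and "tvec" (3), from world to camera coordinates, as OpenCV has them. Camera axes: x right, y down, z forward; pixel columns grow to the right and rows downward; lengths in m; the calibration is good to about 2 mm. A picture is of the moment at which its call begins. There is no depth.
- order.close_job(): hands the job in; it is judged then, once.
Trained networks look in the newest picture that a camera, given by its name, has taken for a name from the list of things; names that differ only in an ending like _2 or _b are one class to them, and where a whole thing is asked for, a point or a joint stands for the part that bears it (a point fixed in the world has none). Each returns a list of dicts, best first, with "score" (0 to 1); they miss things now and then, are a little off and sometimes report something else, mostly with a low value. They report only what shows in the picture. A call takes as long as a camera call.
- spotter.find_in(thing, camera): "point" ([x, y, z] in m, in world coordinates, good to about 4 mm: the middle of the surface that is visible of it).
- spotter.cut_out(thing, camera): "pixels" (384x512 bool, what is visible of it).
- spotter.mark_of(thing, camera): "point" ([x, y, z] in m, in world coordinates, good to about 4 mm: a listed point, or the origin of a listed thing).
The state is a dict: "time_s": time; "q": joint angles; "qvel": joint speeds; "joint_efforts": joint torques, N m; "position": TCP position; "tool_rot": TCP orientation; "ft_force": force on the tool from outside, world axes, zero at the start; "wrist_torque": the same for the moment, N m; "grip_width": finger opening in m; "gripper_force": force on a finger pad.
Only numpy, scipy, OpenCV 4.12 (cv2) and the standard library are available. Lean on these libraries where they do the work, as an engineer would, in place of code of your own. Each camera call takes 0.05 s, during which the arm holds its last target. There are 200 camera calls.

## Working session

There is one attempt and no reset: what is moved stays moved. The work goes in short steps, Python scripts to look and compute and a tool call to move; the robot and the scene stay as the last step left them, time stands still between calls to the robot, and variables do not carry over. Pictures are saved under pics/ and viewed, at most 10 in all, crops included, and the job is handed in when it is done.

Besides the shell and the picture viewer there is one more tool, called after "Call:" as a command line: name --argument value ..., lists and objects as JSON in quotes. move_arm: Moves the arm, as the interface text tells. Its arguments: {"type":"object","properties":{"series":{"type":"string"},"force":{"type":"number"}},"required":["series"]}

```bash
ls; mkdir -p pics; python3 - <<'E'
from rig import observe, optics, order, spotter
import cv2,numpy as np
s=observe();print(s['time_s'],s['position'],s['tool_rot'],s['grip_width'])
for n in ['top','side']:
    im=optics.get_image(n);cv2.imwrite(f'pics/{n}0.png',im['pixels'])
    print(n,im['camera_matrix'].tolist(),im['rvec'],im['tvec'])
for t in ['key_short','key_middle','key_long','set_short','set_middle','set_long','row_short','row_middle','row_long','chip','scrap','jar']:
    print(t,[(round(d['score'],2),np.round(d['point'],3).tolist()) for d in spotter.mark_of(t,'top')[:3]])
E
```

```text
pics
0.0 [0.14274328 0.5308522  0.23070271] [[-9.65671814e-01  2.59764309e-01 -6.71825056e-04]
 [ 2.59764990e-01  9.65670996e-01 -1.29529933e-03]
 [ 3.12289435e-04 -1.42535068e-03 -9.99998935e-01]] 0.08525919881020866
top [[494.9144043388394, 0.0, 256.851067726453], [0.0, 494.9144043388394, 193.6802858188675], [0.0, 0.0, 1.0]] [ 2.13098923 -2.13803026  0.18755231] [0.01026161 0.59723641 1.62585117]
side [[385.6736792530206, 0.0, 261.39082884257914], [0.0, 385.6736792530206, 190.14223694598417], [0.0, 0.0, 1.0]] [ 2.04755022 -0.38077031  0.20429102] [-0.57426199  0.12716246  0.85805575]
key_short [(0.37, [0.52, 0.297, 0.004]), (0.23, [0.483, 0.292, 0.008])]
key_middle []
key_long [(0.4, [0.585, -0.282, 0.002])]
set_short [(0.4, [0.536, 0.103, 0.008])]
set_middle [(0.63, [0.561, 0.301, 0.006])]
set_long [(0.48, [0.512, 0.2, 0.009])]
row_short [(0.71, [0.54, 0.106, 0.002])]
row_middle [(0.7, [0.521, 0.297, 0.007])]
row_long [(0.79, [0.527, 0.199, 0.003]), (0.37, [0.716, -0.011, 0.002]), (0.29, [0.587, -0.278, 0.004])]
chip [(0.67, [0.485, 0.295, 0.007]), (0.6, [0.581, -0.279, 0.004])]
scrap [(0.76, [0.492, 0.449, -0.0])]
jar [(0.58, [0.519, 0.003, -0.003]), (0.57, [0.474, -0.212, 0.001]), (0.37, [0.485, 0.292, 0.006])]
```

```bash
python3 - <<'E'
import cv2
a=cv2.imread('pics/top0.png');cv2.imwrite('pics/top0b.png',cv2.resize(a,(800,600),interpolation=cv2.INTER_CUBIC))
E
```

```text
(no output)
```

View pics/top0b.png

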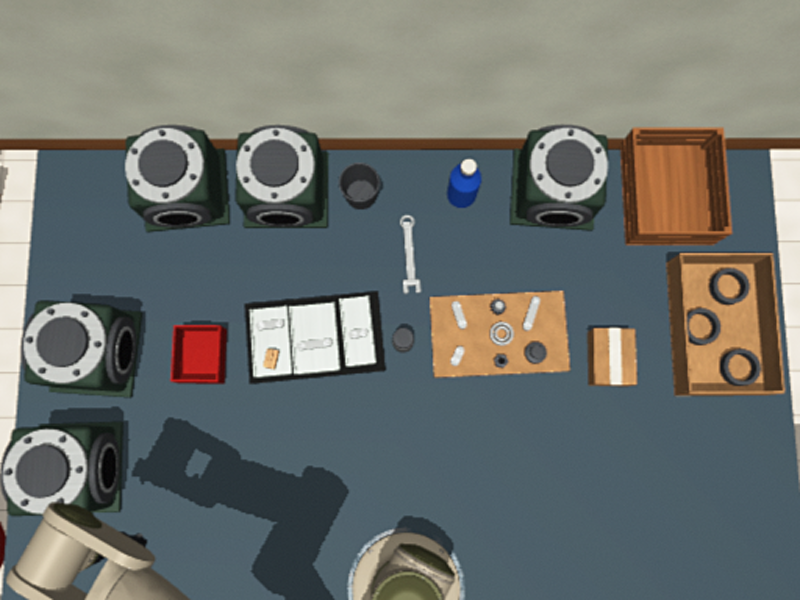

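View pics/side0.png

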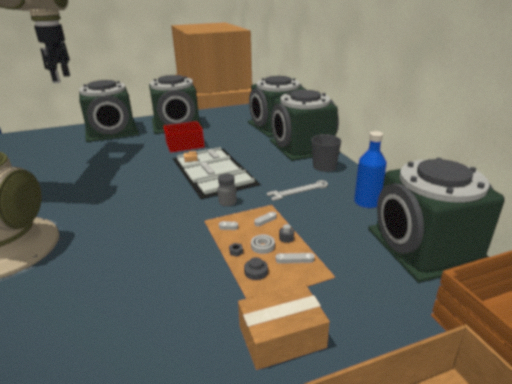

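The top view shows three channels on the mat (scaled px): middle at x≈270, with the chip at (271,357); long at x≈315; short at x≈358. The keys on the sheet are at (459,314) middle, (457,355) short and (531,312) long. The scrap box is at the left, (199,353). Next I'll take a close look with the wrist camera.

Call:
move_arm --series "-5.4 -2.8 0 9.4; -10.8 -5.6 0 18.8 1"

```text
invalid input
```

Call:
move_arm --series "-5.4 -2.8 0 9.4 1;-10.8 -5.6 0 18.8 1;-16.2 -8.5 0 28 1;-21.6 -11.3 0 37.5 1;-27 -14.2 0 47 1;-32.3 -17 0 56 1;-37.7 -19.8 0 65.6 1;-43.1 -22.7 0 75 1"

```text
time_s: 1.7
position: [0.5014, 0.1983, 0.2315]
tool_rot: [[0.007, 1.0, 0.0], [1.0, -0.007, 0.0], [0.0, 0.0, -1.0]]
ft_force: [0.3, 1.0, 1.7]
grip_width: 0.0852
gripper_force: 0.0
```

```bash
cat > h.py <<'E'
from rig import observe, optics, order, spotter
import cv2,numpy as np
def back(im,uv,z):
    R=cv2.Rodrigues(np.array(im['rvec'],float))[0];t=np.array(im['tvec'],float).ravel()
    uv=np.asarray(uv,float).reshape(-1,2)
    r=np.c_[uv,np.ones(len(uv))]@np.linalg.inv(im['camera_matrix']).T@R
    c=-R.T@t
    return (c+r*((z-c[2])/r[:,2])[:,None])[:,:2]
def proj(im,P):
    return cv2.projectPoints(np.array(P,float).reshape(-1,3),np.array(im['rvec'],float),np.array(im['tvec'],float),im['camera_matrix'],None)[0].reshape(-1,2)
def rect(im,mask,z):
    cs=cv2.findContours(mask.astype(np.uint8),0,2)[0]; c=max(cs,key=cv2.contourArea)
    p=back(im,c.reshape(-1,2),z)
    (x,y),(w,h),a=cv2.minAreaRect((p*1000).astype(np.float32))
    if w<h:w,h,a=h,w,a+90
    return [round(x/1000,4),round(y/1000,4)],round(w,1),round(h,1),round((a+90)%180-90,1)  # yaw of long axis
def go(x,y,z,yaw):  # yaw of tool y line (mod 180), gives shift cm in tool axes + turn
    s=observe();R=s['tool_rot'];d=R.T@(np.array([x,y,z])-s['position'])*100
    cur=np.degrees(np.arctan2(R[1,1],R[0,1]))
    t=(cur-yaw+90)%180-90
    print('shift',np.round(d,2),'turn',round(t,1),'q6',round(s['q'][5],1))
E
python3 - <<'E'
from h import *
s=observe();print(s['time_s'],s['position'],s['tool_rot'].round(3).tolist(),s['q'].round(1))
im=optics.get_image('wrist');cv2.imwrite('pics/w1.png',im['pixels'])
for n,z in [('set_short',.017),('set_middle',.017),('set_long',.017),('chip',.028),('row_short',.014),('row_middle',.014),('row_long',.014),('scrap',.065)]:
    print(n,[(round(d['score'],2),rect(im,d['pixels'],z)) for d in spotter.cut_out(n,'wrist')[:3]])
E
```

```text
1.7 [0.5014221  0.19834569 0.23148536] [[0.007, 1.0, 0.0], [1.0, -0.007, 0.0], [0.0, 0.0, -1.0]] [ 9.  20.7 76.   0.  83.2  9.4]
set_short [(0.88, ([0.5387, 0.1046], 48.9, 18.5, -79.7))]
set_middle [(0.95, ([0.5592, 0.2979], 60.8, 20.3, -82.3))]
set_long [(0.69, ([0.5149, 0.2007], 78.4, 17.6, -82.5))]
chip [(0.61, ([0.4831, 0.2923], 41.8, 25.7, -11.6))]
row_short [(0.63, ([0.5463, 0.1071], 148.7, 68.7, 6.5))]
row_middle [(0.91, ([0.522, 0.2955], 150.2, 83.5, 5.5))]
row_long [(0.72, ([0.4823, 0.2929], 43.4, 26.8, -11.6)), (0.64, ([0.5304, 0.1996], 149.3, 101.7, 5.3))]
scrap []
```

View pics/w1.png

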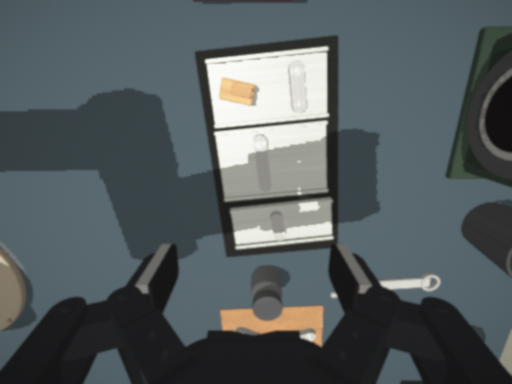

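The wrist view confirms the detections: chip at (238,92) px, set_middle at (298,87), set_long at (262,163), set_short at (277,222). I'll grip the chip along its 42 mm length.

Call:
move_arm --series "4.7 -0.9 3 6 0.5;9.4 -1.8 8 11.2 0.5;9.4 -1.8 14 11.2 0.45;9.4 -1.8 19 11.2 0.45;9.4 -1.8 22 11.2 0.45;9.4 -1.8 22.2 11.2 0.45" --force 40

```text
time_s: 2.9
position: [0.4808, 0.2942, 0.0079]
tool_rot: [[0.194, 0.981, -0.004], [0.981, -0.194, -0.001], [-0.002, -0.003, -1.0]]
ft_force: [0.1, 0.5, 0.9]
grip_width: 0.0621
gripper_force: 0.0
```

Call:
move_arm --series "0 0 0 0 -0.3;0 0 0 0 -0.3;0 0 0 0 -0.3;0 0 0 0 -0.3;0 0 -2 0 -0.3;0 0 -7 0 -0.3;0 0 -12 0 -0.3;0 0 -12 0 -0.3"

```text
time_s: 3.9
position: [0.4838, 0.2946, 0.1337]
tool_rot: [[0.195, 0.981, 0.008], [0.981, -0.195, 0.003], [0.004, 0.008, -1.0]]
ft_force: [-0.1, 0.3, -1.0]
grip_width: 0.041
gripper_force: 41.3
```

```bash
python3 - <<'E'
from h import *
im=optics.get_image('wrist')
print([(round(d['score'],2),np.round(d['point'],3)) for d in spotter.mark_of('scrap','wrist')[:2]],[(round(d['score'],2),rect(im,d['pixels'],.065)) for d in spotter.cut_out('scrap','wrist')[:2]])
it=optics.get_image('top');print([(round(d['score'],2),rect(it,d['pixels'],.06)) for d in spotter.cut_out('scrap','top')[:2]])
go(.492,.449,.15,0);go(.492,.449,.06,0)
E
```

```text
[(0.96, array([0.488, 0.446, 0.004]))] [(0.84, ([0.4882, 0.4135], 128.9, 60.5, -11.1)), (0.27, ([0.5383, 0.237], 92.4, 84.3, 5.6))]
[(0.68, ([0.488, 0.4676], 116.2, 59.5, 2.7))]
shift [15.43 -2.02 -2.21] turn -11.3 q6 30.6
shift [15.44 -2.    6.79] turn -11.3 q6 30.6
```

Call:
move_arm --series "5.1 -0.8 0 -4 -0.3;10.2 -1.6 0 -8 -0.3;15.2 -2.3 0 -12 -0.3;15.2 -2.3 4 -12 -0.3;15.2 -2.3 8.3 -12 -0.3;15.2 -2.3 8.3 -12 -0.3;15.2 -2.3 8.3 -12 0.4;15.2 -2.3 8.3 -12 0.4"

```text
time_s: 5.15
position: [0.4902, 0.4479, 0.0484]
tool_rot: [[-0.013, 1.0, 0.003], [1.0, 0.013, 0.002], [0.002, 0.003, -1.0]]
ft_force: [0.4, 0.6, 0.5]
grip_width: 0.0595
gripper_force: 0.0
```

Call:
move_arm --series "0 0 0 0 0.4;0 0 -5 0 0.4;0 0 -11 0 0.5;0 0 -17 0 0.6;-5.5 0 -18 0 1;-11 0 -18 0 1;-17 0 -18 0 1;-23 0 -18 0 1"

```text
time_s: 6.15
position: [0.492, 0.2158, 0.2271]
tool_rot: [[-0.013, 1.0, 0.002], [1.0, 0.013, 0.0], [0.0, 0.002, -1.0]]
ft_force: [0.5, -0.9, -0.3]
grip_width: 0.0857
gripper_force: 0.0
```

```bash
python3 - <<'E'
from h import *
s=observe();print(s['time_s'],s['position'],s['q'].round(1))
im=optics.get_image('wrist');cv2.imwrite('pics/w2.png',im['pixels'])
for n,z in [('set_short',.017),('set_middle',.017),('set_long',.017),('chip',.03),('row_short',.014),('row_middle',.014),('row_long',.014),('key_short',.014),('key_middle',.014),('key_long',.014)]:
    print(n,[(round(d['score'],2),rect(im,d['pixels'],z)) for d in spotter.cut_out(n,'wrist')[:3]])
go(.5,-.16,.231,0)
E
```

```text
6.15 [0.49200889 0.21575341 0.22713833] [11.  20.7 76.9 -0.  82.4 10.3]
set_short []
set_middle [(0.57, ([0.7648, 0.0063], 73.1, 24.8, 8.6)), (0.55, ([0.5582, 0.2969], 63.1, 20.6, -82.3))]
set_long [(0.94, ([0.5152, 0.1998], 79.3, 18.1, -82.7)), (0.23, ([0.5452, 0.1092], 148.5, 69.3, 6.4))]
chip []
row_short [(0.81, ([0.5447, 0.1071], 146.2, 68.9, 6.4))]
row_middle [(0.89, ([0.5228, 0.2959], 150.7, 83.8, 5.6))]
row_long [(0.55, ([0.5297, 0.2011], 147.9, 101.7, 5.4))]
key_short [(0.39, ([0.5445, 0.1069], 148.9, 70.7, 5.8))]
key_middle []
key_long [(0.22, ([0.5591, 0.2975], 62.3, 19.8, -82.4)), (0.22, ([0.7681, 0.0029], 72.3, 22.5, 8.3))]
shift [-37.84   0.24  -0.48] turn 0.8 q6 10.5
```

Call:
move_arm --series "-6 0 0 0 1;-12 0.1 0 0 1;-18 0.1 0 0 1;-24 0.2 0 0 1;-30 0.2 0 0 1;-36 0.2 0 0 1;-42 0.2 0 0 1;-48 0.2 0 0.8 1"

```text
time_s: 7.7
position: [0.5006, -0.2641, 0.2263]
tool_rot: [[0.001, 1.0, 0.0], [1.0, -0.001, -0.0], [-0.0, 0.0, -1.0]]
ft_force: [1.1, 0.1, 0.2]
grip_width: 0.0855
gripper_force: 0.0
```

```bash
python3 - <<'E'
from h import *
s=observe();print(s['time_s'],s['position'],s['q'].round(1))
im=optics.get_image('wrist');cv2.imwrite('pics/w3.png',im['pixels'])
for n,z in [('key_short',.014),('key_middle',.014),('key_long',.014),('bearing',.018),('nut',.017),('pinion',.025),('coupling',.03)]:
    print(n,[(round(d['score'],2),rect(im,d['pixels'],z)) for d in spotter.cut_out(n,'wrist')[:3]])
E
```

```text
7.7 [ 0.5006016  -0.26405905  0.22632967] [-39.8  23.6  72.3   0.   84.1 -39.8]
key_short [(0.97, ([0.4893, -0.1155], 44.1, 19.0, -24.3))]
key_middle [(0.95, ([0.5796, -0.1205], 64.6, 20.5, 17.0)), (0.58, ([0.4958, -0.2866], 49.5, 47.7, 90.0))]
key_long [(0.69, ([0.5835, -0.2803], 80.5, 18.9, -19.8))]
bearing [(0.64, ([0.538, -0.2125], 51.5, 50.7, -43.8))]
nut [(0.66, ([0.477, -0.2102], 30.2, 28.0, 29.1))]
pinion [(0.84, ([0.5947, -0.2064], 35.8, 33.0, -0.0))]
coupling [(0.79, ([0.4966, -0.2829], 47.1, 45.1, 62.9))]
```

View pics/w3.png

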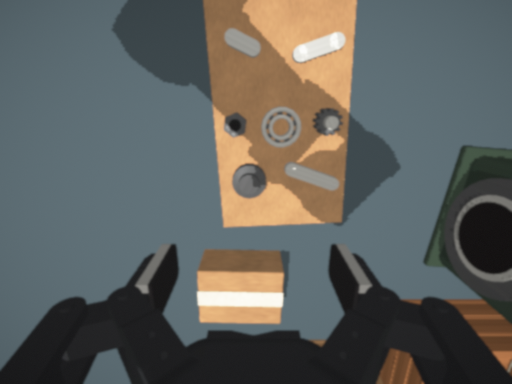

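The wrist view shows key_short at (242,41), key_middle at (319,47) and key_long at (312,176), all clear of bystanders for a grip across their width. I'll pick key_long first.

Call:
move_arm --series "-0.4 2 0 -10 0.2;-0.8 4 2 -20 0;-1.6 6 6 -30 0;-1.6 8.3 10 -40 0;-1.6 8.3 14 -50 0;-1.6 8.3 17 -60 0;-1.6 8.3 19 -70 0;-1.6 8.3 19 -70 0"

```text
time_s: 9.1
position: [0.5832, -0.2771, 0.0352]
tool_rot: [[-0.939, 0.343, -0.002], [0.343, 0.939, 0.002], [0.003, 0.001, -1.0]]
ft_force: [-1.1, 0.4, 0.8]
grip_width: 0.0427
gripper_force: 0.0
```

```bash
python3 - <<'E'
from h import *
s=observe();print(s['position'],s['grip_width'],s['ft_force'])
go(.5835,-.2803,.005,70.2)
E
```

```text
[ 0.58320446 -0.27707964  0.03523602] 0.042713687994715824 [-1.05308849  0.43623464  0.76326187]
shift [-0.15 -0.29  3.02] turn -0.3 q6 -105.8
```

Call:
move_arm --series "0 -0.2 1.5 0 0;0 -0.2 2.8 0 0;0 -0.2 3 0 0;0 -0.2 3 0 -0.8;0 -0.2 3 0 -0.8;0 -0.2 3 0 -0.8;0 -0.2 3 0 -0.8" --force 50

```text
time_s: 9.98
position: [0.5831, -0.2806, 0.0069]
tool_rot: [[-0.939, 0.343, 0.001], [0.343, 0.939, -0.001], [-0.001, -0.0, -1.0]]
ft_force: [-0.6, 0.8, 4.7]
grip_width: 0.0161
gripper_force: 49.9
```

Call:
move_arm --series "0 0 -1 0 -0.8;0 0 -4 0 -0.8;0 0 -9 0 -0.8;0 0 -13 0 -0.8;0 0 -14 0 -0.8"

```text
time_s: 10.6
position: [0.5835, -0.2807, 0.1493]
tool_rot: [[-0.939, 0.343, 0.004], [0.343, 0.939, -0.003], [-0.004, -0.001, -1.0]]
ft_force: [-0.5, 0.3, -2.2]
grip_width: 0.0162
gripper_force: 49.4
```

```bash
python3 - <<'E'
from h import *
s=observe();print(s['position'],s['grip_width'],s['q'].round(1))
a=np.radians(6);u=np.array([np.cos(a),np.sin(a)])
for n,c,o in [('long',(.530,.2003),.037),('middle',(.5224,.2957),-.03),('short',(.545,.107),.035)]:
    p=np.array(c)+u*o;print(n,p.round(4));go(*p,.145,6)
E
```

```text
[ 0.58345317 -0.28073996  0.14927986] 0.016239258506870472 [ -36.2   35.    65.1    0.    79.6 -106.1]
long [0.5668 0.2042]
shift [18.19 44.98  0.29] turn 63.9 q6 -106.1
middle [0.4926 0.2926]
shift [28.2  50.74  0.24] turn 63.9 q6 -106.1
short [0.5798 0.1107]
shift [13.76 36.64  0.32] turn 63.9 q6 -106.1
```

Call:
move_arm --series "2.3 5.6 0 8 -0.8;4.6 11.2 0 16 -0.8;6.8 16.9 0 24 -0.8;9.1 22.5 0 32 -0.8;11.4 28.1 0 40 -0.8;13.6 33.7 0 48 -0.8;15.9 39.4 0 56 -0.8;18.2 45 0 64 -0.8"

```text
time_s: 11.6
position: [0.5653, 0.2067, 0.145]
tool_rot: [[-0.099, 0.995, -0.002], [0.995, 0.099, -0.0], [-0.0, -0.002, -1.0]]
ft_force: [1.7, 0.0, -0.5]
grip_width: 0.0164
gripper_force: 49.4
```

```bash
python3 - <<'E'
from h import *
s=observe();print(s['position'],s['grip_width'],s['q'].round(1))
im=optics.get_image('wrist');cv2.imwrite('pics/w4.png',im['pixels'])
z=s['position'][2]-.004+.011
for n,zz in [('key_long',z),('row_long',.014),('row_short',.014),('set_long',.017)]:
    print(n,[(round(d['score'],2),rect(im,d['pixels'],zz)) for d in spotter.cut_out(n,'wrist')[:2]])
go(.5668,.2042,.012,6)
E
```

```text
[0.56525015 0.20665124 0.1450354 ] 0.016357727888573603 [ 8.8 31.1 73.5 -0.  75.6  3.2]
key_long [(0.78, ([0.566, 0.2078], 82.8, 18.0, -84.0)), (0.22, ([0.5444, 0.2449], 72.9, 49.8, 5.3))]
row_long [(0.92, ([0.5306, 0.2006], 149.5, 100.5, 5.1))]
row_short [(0.92, ([0.5091, 0.1062], 76.1, 64.1, 7.3))]
set_long [(0.86, ([0.5153, 0.2002], 80.6, 20.7, -82.6))]
shift [-0.04  0.13 13.33] turn 0.0 q6 2.6
```

View pics/w4.png

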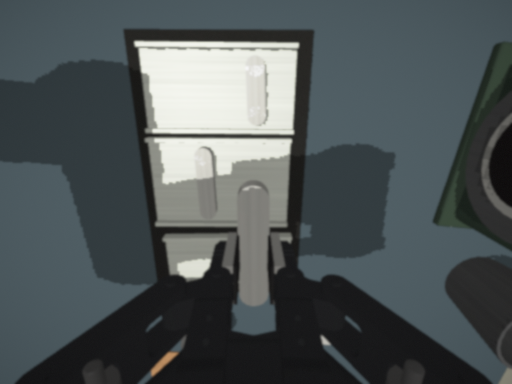

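The image shows key_long held at (253,242), parallel to the channel's cross direction and clear of set_long at (206,182).

Call:
move_arm --series "-0.1 0.1 5 0 -0.8;-0.1 0.1 8.5 0 -0.8;-0.1 0.1 9.5 0 -0.8;-0.1 0.1 9.5 0 -0.8;-0.1 0.1 9.5 0 -0.8"

```text
time_s: 12.48
position: [0.5682, 0.2036, 0.0528]
tool_rot: [[-0.103, 0.995, 0.003], [0.995, 0.103, 0.0], [0.0, 0.003, -1.0]]
ft_force: [-0.2, 0.2, -1.2]
grip_width: 0.0163
gripper_force: 49.4
```

```bash
python3 - <<'E'
from h import *
s=observe();print(s['position'],s['grip_width'],s['q'].round(1))
im=optics.get_image('wrist')
z=s['position'][2]-.004+.011
for n,zz in [('key_long',z),('row_long',.014),('set_long',.017)]:
    print(n,[(round(d['score'],2),rect(im,d['pixels'],zz)) for d in spotter.cut_out(n,'wrist')[:2]])
go(.5668,.2042,.011,6)
E
```

```text
[0.56815331 0.20364833 0.05283897] 0.016328167032403685 [ 8.5 37.  79.5 -0.  63.4  2.6]
key_long [(0.85, ([0.569, 0.2048], 82.8, 17.9, -83.4)), (0.63, ([0.5374, 0.222], 112.1, 75.6, 5.3))]
row_long [(0.92, ([0.529, 0.2008], 150.8, 101.4, 5.8))]
set_long [(0.7, ([0.5167, 0.2001], 83.2, 22.5, -82.8)), (0.64, ([0.5233, 0.2956], 147.9, 81.0, 5.2))]
shift [ 0.04 -0.09  4.12] turn -0.1 q6 2.6
```

Call:
move_arm --series "0 0 2 0 -0.8;0 0 3.5 0 -0.8;0 0 4.1 0 -0.8;0 0 4.2 0 -0.8;0 0 4.2 0 -0.8"

```text
time_s: 13.3
position: [0.5672, 0.2039, 0.0099]
tool_rot: [[-0.104, 0.995, 0.0], [0.995, 0.104, -0.0], [-0.0, 0.0, -1.0]]
ft_force: [-2.8, -0.3, 3.5]
grip_width: 0.0161
gripper_force: 50.0
```

Call:
move_arm --series "0 0 0 0 -0.5;0 0 0 0 -0.2;0 0 0 0 -0.1;0 0 0 0 -0.1;0 0 -3 0 -0.1;0 0 -9 0 -0.1;0 0 -14 0 0;0 0 -14 0 0"

```text
time_s: 14.3
position: [0.5689, 0.2042, 0.1535]
tool_rot: [[-0.104, 0.995, 0.008], [0.995, 0.104, 0.001], [0.0, 0.008, -1.0]]
ft_force: [-0.5, 0.4, 0.2]
grip_width: 0.0426
gripper_force: 0.0
```

```bash
python3 - <<'E'
from h import *
s=observe();print(s['position'],s['grip_width'],s['q'].round(1))
im=optics.get_image('wrist')
for n,zz in [('key_long',.017),('row_long',.014),('set_long',.017),('row_short',.014),('set_short',.017)]:
    print(n,[(round(d['score'],2),rect(im,d['pixels'],zz)) for d in spotter.cut_out(n,'wrist')[:2]])
go(.4893,-.1155,.035,65.7)
E
```

```text
[0.5688859  0.20419064 0.15345511] 0.04261291799508455 [ 8.5 30.6 72.8 -0.  76.1  2.6]
key_long [(0.81, ([0.5684, 0.2043], 81.1, 17.6, -83.6))]
row_long [(0.67, ([0.5301, 0.2004], 150.6, 101.4, 5.7))]
set_long [(0.83, ([0.5158, 0.2001], 80.8, 20.3, -83.3))]
row_short [(0.61, ([0.5459, 0.1075], 148.5, 69.5, 6.4))]
set_short [(0.6, ([0.5438, 0.1052], 49.3, 12.3, -88.1))]
shift [-30.95 -10.99  11.33] turn -59.8 q6 2.6
```

Call:
move_arm --series "-5.2 -1.8 0 -10 0;-10.4 -3.7 0 -20 0;-15.5 -5.5 0 -30 0;-20.7 -7.3 0 -40 0;-25.9 -9.2 0 -50 0;-31 -11 0 -60 0;-31 -11 6 -60 0;-31 -11 9 -60 0"

```text
time_s: 15.6
position: [0.4885, -0.1163, 0.0566]
tool_rot: [[-0.912, 0.409, -0.003], [0.409, 0.912, 0.002], [0.004, 0.0, -1.0]]
ft_force: [0.0, 0.8, 0.0]
grip_width: 0.0424
gripper_force: 0.0
```

```bash
python3 - <<'E'
from h import *
im=optics.get_image('wrist')
for n,zz in [('key_short',.014)]:
    print(n,[(round(d['score'],2),rect(im,d['pixels'],zz)) for d in spotter.cut_out(n,'wrist')[:2]])
im=optics.get_image('wrist')
s=observe();print(s['position'],s['grip_width'],s['q'].round(1))
go(.4893,-.1155,.005,65.7)
E
```

```text
key_short [(0.78, ([0.4869, -0.1138], 47.8, 18.2, -24.8))]
[ 0.4893155  -0.11561856  0.05822233] 0.04272513766434527 [-26.8  29.   95.7   0.   55.5 -92.7]
shift [-0.01  0.01  5.32] turn 0.2 q6 -92.7
```

Call:
move_arm --series "0.1 0 3 0 0;0.1 0 5 0 0;0.1 0 5.3 0 0;0.1 0 5.3 0 -0.8;0.1 0 5.3 0 -0.8;0.1 0 5.3 0 -0.8;0.1 0 5.3 0 -0.8"

```text
time_s: 16.62
position: [0.4898, -0.1157, 0.0078]
tool_rot: [[-0.913, 0.407, 0.002], [0.407, 0.913, -0.001], [-0.003, -0.0, -1.0]]
ft_force: [-0.3, 0.6, 6.2]
grip_width: 0.016
gripper_force: 49.3
```

Call:
move_arm --series "0 0 -1 0 -0.8;0 0 -4 0 -0.8;0 0 -9 0 -0.8;0 0 -13 0 -0.8;0 0 -14 0 -0.8"

```text
time_s: 17.25
position: [0.4898, -0.1157, 0.1493]
tool_rot: [[-0.913, 0.408, 0.005], [0.408, 0.913, -0.002], [-0.005, -0.0, -1.0]]
ft_force: [0.5, 1.6, -1.5]
grip_width: 0.016
gripper_force: 49.0
```

```bash
python3 - <<'E'
from h import *
s=observe();print(s['position'],s['grip_width'],s['q'].round(1))
go(.581,.1105,.145,6)
E
```

```text
[ 0.48977668 -0.11574353  0.14931814] 0.01598996075137147 [-26.8  21.6  89.5   0.   68.6 -92.7]
shift [ 0.89 24.38  0.42] turn 59.9 q6 -92.7
```

Call:
move_arm --series "0 4.2 0 10 -0.8;0 8.3 0 20 -0.8;0 12.5 0 30 -0.8;0 16.7 0 40 -0.8;0 20.8 0 50 -0.8;0 25 0 60 -0.8;0 25 4 60 -0.8;0 25 4 60 -0.8"

```text
time_s: 18.25
position: [0.589, 0.1131, 0.1032]
tool_rot: [[-0.104, 0.995, -0.008], [0.995, 0.104, -0.0], [0.001, -0.008, -1.0]]
ft_force: [-0.7, 0.5, -0.7]
grip_width: 0.0163
gripper_force: 49.1
```

```bash
python3 - <<'E'
from h import *
im=optics.get_image('wrist');cv2.imwrite('pics/w5.png',im['pixels'])
s=observe();print(s['position'],s['grip_width'],s['q'].round(1))
z=s['position'][2]-.005+.011
for n,zz in [('key_short',z),('row_short',.014),('set_short',.017),('row_long',.014)]:
    print(n,[(round(d['score'],2),rect(im,d['pixels'],zz)) for d in spotter.cut_out(n,'wrist')[:2]])
s=observe();print(s['position'])
E
```

```text
[0.59014885 0.11273487 0.10534253] 0.01616257637998936 [-0.5 33.3 76.5 -0.  70.4 -6.4]
key_short [(0.74, ([0.5895, 0.1175], 48.3, 17.6, -83.8))]
row_short [(0.77, ([0.5452, 0.1063], 149.9, 69.2, 6.4)), (0.53, ([0.5263, 0.2561], 150.1, 9.6, 5.9))]
set_short [(0.63, ([0.5391, 0.1043], 46.7, 21.2, -79.7))]
row_long [(0.59, ([0.53, 0.1997], 150.1, 100.6, 5.4))]
[0.59148855 0.11240444 0.10773042]
```

View pics/w5.png

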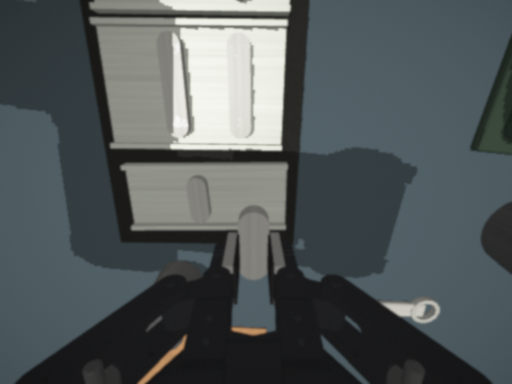

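```bash
python3 - <<'E'
from h import *
im=optics.get_image('wrist')
s=observe();print(s['position'])
z=s['position'][2]-.005+.011
for n,zz in [('key_short',z),('set_short',.017)]:
    print(n,[(round(d['score'],2),rect(im,d['pixels'],zz)) for d in spotter.cut_out(n,'wrist')[:2]])
# intensity profile across the short row at a few world x, z=.014
g=im['pixels'].mean(2)
for x in (.515,.565,.60):
    P=[[x+ -.105*(y-.107),y,.014] for y in np.arange(.06,.16,.002)]
    uv=proj(im,P).round().astype(int)
    print(x,[(round(p[1]*1000),int(g[v,u])) for p,(u,v) in zip(P,uv) if 0<=u<512 and 0<=v<384])
E
```

```text
[0.59141328 0.11244926 0.10758454]
key_short [(0.93, ([0.5921, 0.1158], 49.7, 17.9, -84.2))]
set_short [(0.83, ([0.5399, 0.104], 47.0, 20.8, -79.9))]
0.515 [(60, 26), (62, 27), (64, 26), (66, 26), (68, 52), (70, 130), (72, 140), (74, 118), (76, 115), (78, 135), (80, 141), (82, 140), (84, 141), (86, 141), (88, 143), (90, 144), (92, 142), (94, 144), (96, 141), (98, 142), (100, 144), (102, 144), (104, 143), (106, 143), (108, 143), (110, 138), (112, 138), (114, 140), (116, 142), (118, 142), (120, 141), (122, 142), (124, 143), (126, 143), (128, 141), (130, 144), (132, 140), (134, 114), (136, 61), (138, 25), (140, 26), (142, 26), (144, 26), (146, 33), (148, 134), (150, 231), (152, 195), (154, 137), (156, 141), (158, 140)]
0.565 [(60, 58), (62, 30), (64, 28), (66, 26), (68, 25), (70, 26), (72, 27), (74, 77), (76, 135), (78, 133), (80, 121), (82, 118), (84, 138), (86, 142), (88, 142), (90, 142), (92, 142), (94, 143), (96, 145), (98, 142), (100, 143), (102, 143), (104, 141), (106, 143), (108, 141), (110, 140), (112, 142), (114, 142), (116, 139), (118, 139), (120, 142), (122, 142), (124, 139), (126, 139), (128, 142), (130, 144), (132, 142), (134, 139), (136, 143), (138, 134), (140, 99), (142, 45), (144, 31), (146, 40), (148, 40), (150, 42), (152, 114), (154, 226), (156, 220), (158, 210)]
0.6 [(60, 127), (62, 126), (64, 126), (66, 126), (68, 126), (70, 126), (72, 126), (74, 127), (76, 126), (78, 126), (80, 127), (82, 127), (84, 126), (86, 127), (88, 127), (90, 126), (92, 118), (94, 101), (96, 99), (98, 102), (100, 127), (102, 144), (104, 144), (106, 143), (108, 142), (110, 144), (112, 143), (114, 143), (116, 143), (118, 142), (120, 142), (122, 142), (124, 142), (126, 143), (128, 142), (130, 140), (132, 143), (134, 146), (136, 144), (138, 141), (140, 144), (142, 136), (144, 112), (146, 62), (148, 26), (150, 25), (152, 25), (154, 33), (156, 194), (158, 231)]
```

Call:
move_arm --series "-0.2 0 2 0 -0.8;-0.4 -0.1 5 0 -0.8;-0.4 -0.1 7.5 0 -0.8;-0.4 -0.1 7.7 0 -0.8;-0.4 -0.1 7.7 0 -0.8"

```text
time_s: 19.27
position: [0.591, 0.1087, 0.0304]
tool_rot: [[-0.103, 0.995, 0.001], [0.995, 0.103, -0.0], [-0.0, 0.001, -1.0]]
ft_force: [-0.3, -0.6, -0.6]
grip_width: 0.0159
gripper_force: 49.1
```

```bash
python3 - <<'E'
from h import *
im=optics.get_image('wrist')
s=observe();print(s['position'])
z=s['position'][2]-.0048+.011
for n,zz in [('key_short',z),('set_short',.017),('row_short',.014)]:
    print(n,[(round(d['score'],2),rect(im,d['pixels'],zz)) for d in spotter.cut_out(n,'wrist')[:2]])
E
```

```text
[0.59108173 0.10873529 0.03062027]
key_short [(0.7, ([0.5916, 0.1118], 49.6, 17.8, -84.1))]
set_short [(0.74, ([0.5394, 0.1049], 48.9, 22.3, -79.5))]
row_short [(0.9, ([0.5452, 0.1059], 150.5, 68.2, 6.6)), (0.29, ([0.5158, 0.1958], 73.8, 23.5, -82.7))]
```

Call:
move_arm --series "0 0 1 0 -0.8;0 0 1.7 0 -0.8;0 0 2 0 -0.8;0 0 2 0 -0.8;0 0 2 0 -0.5;0 0 2 0 -0.2;0 0 2 0 -0.15;0 0 2 0 -0.15"

```text
time_s: 20.48
position: [0.5904, 0.1088, 0.0091]
tool_rot: [[-0.103, 0.995, -0.0], [0.995, 0.103, 0.0], [0.0, -0.0, -1.0]]
ft_force: [-0.1, -0.3, -0.5]
grip_width: 0.0367
gripper_force: 0.0
```

Call:
move_arm --series "0 0 -3 0 -0.1;0 0 -9 0 -0.1;0 0 -13 0 0;0 0 -13 0 0"

```text
time_s: 20.98
position: [0.5917, 0.1088, 0.1425]
tool_rot: [[-0.104, 0.995, 0.007], [0.995, 0.104, -0.0], [-0.001, 0.006, -1.0]]
ft_force: [-0.7, 0.4, -0.6]
grip_width: 0.0427
gripper_force: 0.0
```

```bash
python3 - <<'E'
from h import *
im=optics.get_image('wrist')
s=observe();print(s['position'],s['ft_force'])
for n,zz in [('key_short',.017),('set_short',.017)]:
    print(n,[(round(d['score'],2),rect(im,d['pixels'],zz)) for d in spotter.cut_out(n,'wrist')[:2]])
go(.5796,-.1205,.15,107)
E
```

```text
[0.59064973 0.10878759 0.14014314] [-0.37703184 -0.05068282 -1.36299869]
key_short [(0.73, ([0.5913, 0.1115], 46.2, 18.3, -84.2))]
set_short [(0.87, ([0.5392, 0.1039], 46.5, 20.2, -78.4))]
shift [-22.7   -3.39  -1.2 ] turn 78.9 q6 -6.8
```

Call:
move_arm --series "-3.8 -0.6 -1 10 0;-7.6 -1.1 -1 20 0;-11.4 -1.7 -1 30 0;-15.1 -2.3 -1 40 0;-18.9 -2.8 -1 50 0;-22.7 -3.4 0 60 0;-22.7 -3.4 4 70 0;-22.7 -3.4 7 79 0"

```text
time_s: 22.12
position: [0.5789, -0.1207, 0.0662]
tool_rot: [[0.958, 0.285, -0.004], [0.285, -0.958, 0.002], [-0.003, -0.003, -1.0]]
ft_force: [0.8, 0.5, -0.9]
grip_width: 0.0428
gripper_force: 0.0
```

```bash
python3 - <<'E'
from h import *
im=optics.get_image('wrist');im=optics.get_image('wrist')
s=observe();print(s['position'],s['grip_width'])
print([(round(d['score'],2),rect(im,d['pixels'],.014)) for d in spotter.cut_out('key_middle','wrist')[:2]])
go(.5796,-.1205,.005,107)
E
```

```text
[ 0.57780029 -0.11983339  0.06494218] 0.042678884014698694
[(0.93, ([0.5804, -0.1203], 64.5, 17.7, 17.1)), (0.23, ([0.6642, -0.0188], 64.9, 36.7, 6.2))]
shift [0.07 0.07 6.23] turn 0.1 q6 49.7
```

Call:
move_arm --series "0.2 0 3 0 0;0.2 0 5.5 0 0;0.2 0 6 0 0;0.2 0 6 0 -0.8;0.2 0 6 0 -0.8;0.2 0 6 0 -0.8;0.2 0 6 0 -0.8"

```text
time_s: 23.15
position: [0.5827, -0.1202, 0.0108]
tool_rot: [[0.956, 0.292, 0.002], [0.292, -0.956, -0.001], [0.002, 0.002, -1.0]]
ft_force: [-0.3, 0.3, 6.0]
grip_width: 0.0153
gripper_force: 49.3
```

Call:
move_arm --series "0 0 -1 0 -0.8;0 0 -4 0 -0.8;0 0 -9 0 -0.8;0 0 -14 0 -0.8;0 0 -14 0 -0.8"

```text
time_s: 23.78
position: [0.5834, -0.1205, 0.1539]
tool_rot: [[0.956, 0.292, 0.008], [0.292, -0.957, -0.003], [0.006, 0.005, -1.0]]
ft_force: [0.3, -0.3, -1.3]
grip_width: 0.0157
gripper_force: 48.9
```

```bash
python3 - <<'E'
from h import *
s=observe();print(s['position'],s['grip_width'],s['q'].round(1))
go(.4926,.2920,.145,6)
E
```

```text
[ 0.58341532 -0.12049452  0.15391225] 0.015656891557184964 [-23.   29.8  74.3  -0.   75.5  50. ]
shift [  3.34 -42.11   0.69] turn -79.0 q6 50.0
```

Call:
move_arm --series "0.4 -5.3 0 -9.9 -0.8;0.8 -10.5 0 -19.8 -0.8;1.2 -15.8 0 -29.6 -0.8;1.7 -21 0 -39.5 -0.8;2.1 -26.3 0 -49.4 -0.8;2.5 -31.6 0 -59.3 -0.8;2.9 -36.8 0 -69.1 -0.8;3.3 -42.1 0 -79 -0.8" --force 60

```text
time_s: 24.78
position: [0.4898, 0.2938, 0.1485]
tool_rot: [[-0.109, 0.994, -0.002], [0.994, 0.109, -0.001], [-0.0, -0.002, -1.0]]
ft_force: [0.3, -0.1, -0.0]
grip_width: 0.0148
gripper_force: 60.8
```

Call:
move_arm --series "0 0 4 0 -0.8;0 0 7 0 -0.8;0 0 8 0 -0.8;0 0 8 0 -0.8;0 0 8 0 -0.8"

```text
time_s: 25.4
position: [0.4915, 0.2924, 0.0704]
tool_rot: [[-0.103, 0.995, 0.002], [0.995, 0.103, 0.001], [0.0, 0.002, -1.0]]
ft_force: [0.5, 0.2, -1.4]
grip_width: 0.0147
gripper_force: 60.8
```

```bash
python3 - <<'E'
from h import *
im=optics.get_image('wrist');im=optics.get_image('wrist');cv2.imwrite('pics/w6.png',im['pixels'])
s=observe();print(s['position'],s['grip_width'])
z=s['position'][2]-.0078+.011
for n,zz in [('key_middle',z),('set_middle',.017),('row_middle',.014)]:
    print(n,[(round(d['score'],2),rect(im,d['pixels'],zz)) for d in spotter.cut_out(n,'wrist')[:2]])
g=im['pixels'].mean(2)
for x in (.505,.53):
    P=[[x-.1*(y-.295),y,.014] for y in np.arange(.245,.345,.002)]
    uv=proj(im,P).round().astype(int)
    print(x,[(round(p[1]*1000),int(g[v,u])) for p,(u,v) in zip(P,uv) if 0<=u<512 and 0<=v<384])
E
```

```text
[0.49136082 0.29245208 0.07034928] 0.014853288899520523
key_middle [(0.74, ([0.4928, 0.29], 66.6, 17.6, -84.7))]
set_middle [(0.89, ([0.5577, 0.2982], 64.6, 20.9, -82.4))]
row_middle [(0.62, ([0.5226, 0.2961], 150.9, 85.1, 5.1))]
0.505 [(245, 33), (247, 33), (249, 34), (251, 33), (253, 34), (255, 36), (257, 38), (259, 39), (261, 41), (263, 46), (265, 49), (267, 56), (269, 63), (271, 93), (273, 163), (275, 178), (277, 178), (279, 185), (281, 186), (283, 186), (285, 186), (287, 187), (289, 187), (291, 186), (293, 192), (295, 193), (297, 192), (299, 195), (301, 196), (303, 186), (305, 187), (307, 190), (309, 193), (311, 192), (313, 190), (315, 194), (317, 206), (319, 252), (321, 253), (323, 253), (325, 253), (327, 253), (329, 253), (331, 254), (333, 253), (335, 225), (337, 95), (339, 58), (341, 59), (343, 60)]
0.53 [(245, 158), (247, 179), (249, 179), (251, 156), (253, 151), (255, 169), (257, 194), (259, 182), (261, 154), (263, 172), (265, 190), (267, 190), (269, 193), (271, 192), (273, 191), (275, 192), (277, 192), (279, 191), (281, 191), (283, 193), (285, 195), (287, 195), (289, 194), (291, 193), (293, 191), (295, 195), (297, 192), (299, 190), (301, 191), (303, 192), (305, 187), (307, 188), (309, 191), (311, 193), (313, 192), (315, 188), (317, 192), (319, 195), (321, 194), (323, 186), (325, 196), (327, 247), (329, 253), (331, 253), (333, 253), (335, 253), (337, 239), (339, 117), (341, 58), (343, 59)]
```

View pics/w6.png

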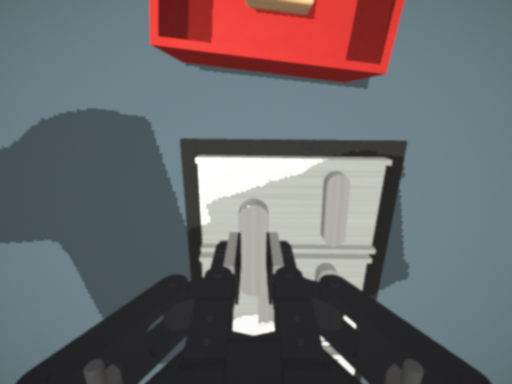

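The held key is at (254,253) and is about 3 mm low in y; the chip is visible in the scrap box. I'll correct the offset and lower it.

Call:
move_arm --series "0.2 0 2 0 -0.8;0.3 0 4 0 -0.8;0.3 0 5 0 -0.8;0.3 0 5.4 0 -0.8;0.3 0 5.6 0 -0.8;0.3 0 5.6 0 -0.8"

```text
time_s: 26.4
position: [0.4909, 0.2954, 0.0139]
tool_rot: [[-0.104, 0.995, 0.001], [0.995, 0.104, 0.0], [0.0, 0.001, -1.0]]
ft_force: [-1.2, -0.6, 1.4]
grip_width: 0.015
gripper_force: 61.0
```

Call:
move_arm --series "0 0 0.1 0 -0.8;0 0 0.1 0 -0.8"

```text
time_s: 26.65
position: [0.4909, 0.2955, 0.0138]
tool_rot: [[-0.104, 0.995, 0.002], [0.995, 0.104, 0.0], [0.0, 0.002, -1.0]]
ft_force: [-3.7, -1.0, 9.5]
grip_width: 0.015
gripper_force: 62.4
```

Call:
move_arm --series "0 0 0 0 -0.5;0 0 0 0 -0.2;0 0 0 0 -0.1;0 0 0 0 -0.1;0 0 -4 0 -0.1;0 0 -10 0 0;-4 0 -15 0 0;-8 0 -20 0 0"

```text
time_s: 27.65
position: [0.4984, 0.2169, 0.2116]
tool_rot: [[-0.105, 0.995, 0.0], [0.995, 0.105, -0.0], [-0.0, 0.0, -1.0]]
ft_force: [-0.4, 0.5, -0.8]
grip_width: 0.0431
gripper_force: 0.0
```

```bash
python3 - <<'E'
from h import *
im=optics.get_image('wrist');im=optics.get_image('wrist');cv2.imwrite('pics/w7.png',im['pixels'])
s=observe();print(s['position'],s['time_s'])
for n,zz in [('key_middle',.017),('set_middle',.017),('row_middle',.014),('key_long',.017),('set_long',.017),('row_long',.014),('key_short',.017),('set_short',.017),('row_short',.014),('chip',.03),('scrap',.065)]:
    print(n,[(round(d['score'],2),rect(im,d['pixels'],zz)) for d in spotter.cut_out(n,'wrist')[:2]])
E
```

```text
[0.500833   0.21544375 0.215188  ] 27.75
key_middle [(0.76, ([0.4924, 0.2915], 59.7, 17.1, -83.9)), (0.69, ([0.5884, 0.1238], 26.8, 16.0, -80.2))]
set_middle [(0.88, ([0.5581, 0.2975], 61.6, 20.9, -81.2))]
row_middle [(0.73, ([0.523, 0.2956], 148.1, 82.3, 5.5)), (0.29, ([0.5925, 0.1218], 29.4, 15.8, -51.0))]
key_long [(0.87, ([0.5683, 0.2047], 80.1, 20.8, -82.7))]
set_long [(0.74, ([0.5148, 0.1995], 79.8, 19.1, -83.2))]
row_long [(0.64, ([0.53, 0.2003], 148.9, 103.2, 5.2))]
key_short [(0.49, ([0.591, 0.1239], 30.7, 18.4, -49.4)), (0.3, ([0.5672, 0.2046], 79.9, 21.4, -84.3))]
set_short [(0.69, ([0.5387, 0.105], 48.4, 17.7, -82.6))]
row_short [(0.83, ([0.5459, 0.1071], 150.3, 72.2, 6.5))]
chip []
scrap [(0.73, ([0.4947, 0.3799], 107.2, 13.1, 6.0)), (0.56, ([0.5377, 0.135], 128.3, 60.8, 6.5))]
```

View pics/w7.png

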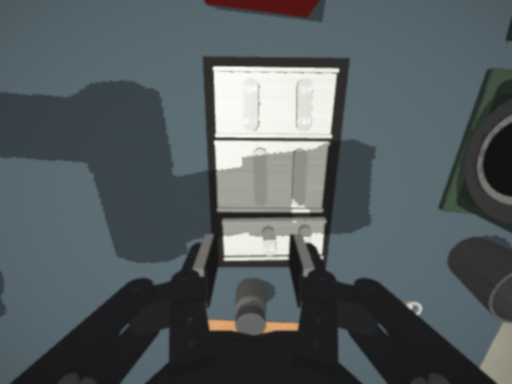

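The final view shows two keys in each channel: (251,104) and (305,104), (261,177) and (300,177), (269,240) and (306,235). The chip was already seen in the scrap box and the gripper is clear, so I'm handing the job in.

```bash
python3 -c "
from rig import order
print(order.close_job())"
```

```text
the job is handed in; nothing more can be done
None
```

I laid all three keys flat in their matching channels beside the keys already there, put the wood chunk in the scrap box, and handed the job in at about 28 s; the verdict wasn't shown, and I didn't re-measure the bystanders.

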